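# Fit the nest plate that matches the engraving jig's dowels

## Task

Set up the engraving jig: swing its hold-down yoke up and over past its balance point so that it stays open by itself, then find which of the two nest plates under the riser goes over the jig's two dowel pins, trying one and then the other if need be, and leave that plate flat and fully home on the jig, with the yoke still open. A plate can only be drawn out by its jutting end and the jig's side walls leave room for fingers only at its middle, so it has to be drawn out, laid on the bench and taken again round the middle; lower it onto the pins, do not drop it. Leave the plate that does not fit lying flat on the bench, and do not disturb the brush pot, the oilstone or the mallet.

Things in the scene. Friction and masses are not known exactly. Their poses are not given: they have to be found in the camera images.
- jig: The jig, fixed to the bench: steel base 210 x 110 mm, top 25 mm above the bench; origin on the bench below jig_seat, x along the jig towards the yoke's hinge, away from the robot (+-0.3 rad). Base edges at x -95 and +115 mm. Guide walls 16 mm high stand 28 to 34 mm either side of the centre line, at x -72 to -30 and 30 to 72 mm; between these (60 mm) the sides are open for fingers.
- jig_seat (a point): Where the middle of a plate (half-way up its thickness) is when it is home: 9 mm above the base's top, axes as the jig's. A plate goes on with its forked (-x) end at the datum dowel, its x along the jig's. The one that fits goes down until it lies on the base; a wrong one stops on the second dowel, 12 mm higher.
- jig_datum (a point): Tip of the datum dowel, 38 mm from jig_seat towards -x. Both dowels: 10 mm thick, 12 mm above the base's top, upper 4 mm tapered. The second stands on the centre line 30 or 50 mm from jig_seat towards +x, in one of two holes (a flush plug in the other); which one changes from job to job and is not reported.
- yoke (a joint): Hold-down yoke's hinge angle, rad: 0 = down, lying level over the jig (start); 1.57 = upright, its balance point; 1.95 = resting open against its stop. It turns freely (0.3 kg) and falls to whichever side of upright it is on.
- yoke_bar (a point): Middle of the yoke's cross bar (own y along the bar), a rubber sleeve 16 mm thick and 64 mm long between two arms 84 mm apart; it lies 120 mm from the hinge, 66 mm above the bench when down, with 33 mm free below it over the jig base.
- yoke_hinge (a point): Middle of the yoke's hinge axis (parallel to the jig's y), 66 mm above the bench, 95 mm from jig_seat towards +x. Two lugs 53 mm high stand on the base at its ends.
- riser: Low wooden bench riser, fixed: top board 160 deep (x) x 255 mm wide (y), 48 mm high over all, small stock on its rear half up to 95 mm above the bench; origin on the bench under its middle, its open front 80 mm towards its own -x. Two bays, centred 57 mm either side of its middle along y, divided by a 12 mm board; one plate lies on the bench in each.
- plate_1_mid (a point): Aluminium nest plate, one of two: slab 150 (own x) x 50 (y) x 18 mm, 0.2 to 0.45 kg; point at the slab's middle, half-way up. 12 mm through holes on its centre line at x -38 (datum) and +30 mm. Forked rest at the -x end, plain stop at the +x end, 14 mm above the slab. Starts flat on the bench in a bay of the riser, -x end towards the robot, last 55 mm jutting out, 60 mm free each side.
- plate_2_mid (a point): Nest plate as plate_1 in all but its second hole, which is at x +50 mm; point at the slab's middle, half-way up its 18 mm, same axes. Which plate is in which bay changes.
- brush_pot: Bystander: white ceramic pot of brushes, 80 mm across, 230 mm high with its brushes; origin under its middle.
- oilstone: Bystander: grey stone on a dark wooden block, 190 x 70 x 34 mm; origin under its middle.
- mallet: Bystander: wooden carver's mallet lying on its side, 205 mm long, 60 mm thick; origin on the bench under its middle, own x along it.

How it is judged:
By the outcome, as a careful person would: the job done as asked, in the order asked, and still so for the second after the job is handed in, with the robot touching nothing.
It also fails if it takes over 72 s, if anything falls off the work surface, if the arm or the gripper's body presses on something with over 40 N, if the wrist force passes 120 N, or if a joint passes its speed limit or range.

## Robot

A 7-joint arm with a two-finger parallel gripper is mounted at the origin on the work surface. World frame = base frame: x ahead of the robot, y to its left, z up, the work surface at z = 0. Lengths are in mm, angles in rad, forces in N, time in s.
With the tool pointing down it reaches from about 400 to 875 mm from the base axis. Payload 4.4 kg.
Tool frame: the origin (TCP) lies midway between the tips of the shut fingers; the grasp point (between the pads) lies 19 mm behind it (ctrl.pinch_z is the distance from the TCP to the grasp point, in mm); z points along the fingers, y is the line along which they close (so a half turn about z gives the same grasp; the last joint's range is limited). The gripper opens to 85 mm and grips with 20 to 120 N. Pads are 22 mm wide; open, the fingers measure 114 mm over their backs; the gripper's body (76 mm by 85 mm) begins 54 mm behind the grasp point. The pads swing forward as they close: fully open they stand 13 mm farther back than shut.
Start: joints at [-1.208, 0.628, 0.038, 1.517, -0.027, 0.996, -0.02], TCP at [270.236, 591.177, 231.313] pointing down, gripper open.
Joint ranges: [-3.06, 3.06], [-0.37, 2.12], [-1.25, 1.32], [0.18, 2.47], [-1.1, 4.24], [0.23, 1.98], [-2.94, 2.94]. Speed limits (rad/s): [2.57, 2.57, 3.14, 3.14, 3.14, 3.14, 3.14].

## Interface

Orientations are given as [roll, pitch, yaw] about the fixed x, y, z axes, in that order (R = Rz(yaw) Ry(pitch) Rx(roll)).
In Python, from cell import read_state, cams, order, ctrl gives the robot as it stands.
- The arm moves only by the tool move_arm, never from a script. Its argument "targets" is text: rows parted by semicolons, each of 7 numbers parted by spaces: the gripper's target within -1 to 1 (fully open at 1, half-way at 0, shut at -1), then the shift along the tool's x, y, z in cm, then the turn, a rotation vector about the tool's x, y, z in degrees. A call has 1 to 5 rows; each row shifts and turns the commanded pose from where the row before left it, along the tool's axes as they then stand; what a row does not reach is not made up. A row lasts 1/12 s, in which the tool goes at most 41.7 mm and 7.16 degrees, less where a joint would pass 70% of its speed; a pose out of reach is approached as far as the arm can. A call with a gripper value outside its range is refused whole. The fingers move at their own pace and stop on an object; the grip force is fixed at half the most. Time passes only in rows, so rows that do not move let the fingers close. It gives the time, the measured TCP pose, the force, the opening and the grip force at its end, in the units of the state.
- read_state(): the state, without advancing time (a new reading comes with each control period).
- cams.get_image(name): name is "scene" or "top" or "wrist"; returns a dict with "color" (384x512x3 uint8, red, green, blue), "fovy" (degrees; the focal length in pixels is half the picture's height over the tangent of half this angle, whatever the lens; pixels are square), "cx", "cy" (the principal point, pixels), "rvec" (rotation vector, rad) and "tvec" (3), from world to camera coordinates, as OpenCV has them. Camera axes: x right, y down, z forward; pixel columns grow to the right and rows downward; lengths in mm; the calibration is good to about 2 mm. A picture is of the moment at which its call begins. There is no depth.
- order.finish_job(): hands the job in; it is judged then, once.
The state is a dict: "clock": time; "qpos": joint angles; "qd": joint speeds; "tau": joint torques, N m; "eef_pos": TCP position; "tool_rot": TCP orientation; "force": force on the tool from outside, world axes, zero at the start; "torque": the same for the moment, N m; "width": finger opening in mm; "gripper_force": force on a finger pad.
Only numpy, scipy, OpenCV 4.12 (cv2) and the standard library are available. Lean on these libraries where they do the work, as an engineer would, in place of code of your own. Each camera call takes 0.05 s, during which the arm holds its last target. There are 200 camera calls.

## Working session

There is one attempt and no reset: what is moved stays moved. The work goes in short steps, Python scripts to look and compute and a tool call to move; the robot and the scene stay as the last step left them, time stands still between calls to the robot, and variables do not carry over. Pictures are saved under pics/ and viewed, at most 10 in all, crops included, and the job is handed in when it is done.

Besides the shell and the picture viewer there is one more tool, called after "Emit:" by a JSON object that holds its "fn" and its "kwargs". move_arm: Moves the arm, as the interface text tells. Its arguments: {"type":"object","properties":{"targets":{"type":"string"}},"required":["targets"]}

```bash
ls; mkdir -p pics; cat > h.py <<'E'
import numpy as np, cv2
from cell import read_state, cams, order, ctrl
from scipy.spatial.transform import Rotation as R
def grab(n):
    return cams.get_image(n)
def cam(im):
    f=im["color"].shape[0]/2/np.tan(np.radians(im["fovy"])/2)
    K=np.array([[f,0,im["cx"]],[0,f,im["cy"]],[0,0,1]])
    return K,R.from_rotvec(np.ravel(im["rvec"])).as_matrix(),np.ravel(im["tvec"])
def ray(im,uv):
    K,Rm,t=cam(im); d=Rm.T@np.linalg.solve(K,[uv[0],uv[1],1]); return -Rm.T@t,d
def onz(im,uv,z):
    o,d=ray(im,uv); return o+d*(z-o[2])/d[2]
def proj(im,p):
    K,Rm,t=cam(im); q=K@(Rm@np.array(p,float)+t); return q[:2]/q[2]
def save(im,name,crop=None,s=1):
    a=im["color"][...,::-1]
    if crop: a=a[crop[1]:crop[3],crop[0]:crop[2]]
    cv2.imwrite("pics/"+name,cv2.resize(a,None,fx=s,fy=s,interpolation=cv2.INTER_CUBIC))
def tool():
    s=read_state(); return np.array(s["eef_pos"]),R.from_euler("xyz",s["tool_rot"])
def delta(p,rpy=None):
    "shift along current tool axes (cm) and rotvec (deg)"
    e,r=tool(); print("shift cm",np.round(r.inv().apply(np.array(p)-e)/10,2))
    if rpy is not None: print("turn deg",np.round(np.degrees((r.inv()*R.from_euler("xyz",rpy)).as_rotvec()),1))
E
python3 - <<'E'
from h import *
import pickle
ims={n:grab(n) for n in("top","scene","wrist")}
pickle.dump(ims,open("i0.pkl","wb"))
for n,i in ims.items():
    print(n,i["fovy"],np.round(-cam(i)[1].T@cam(i)[2]))
a=np.hstack([ims["top"]["color"],ims["scene"]["color"]])[...,::-1]
cv2.imwrite("pics/a.png",cv2.resize(ims["top"]["color"][...,::-1],(800,600)))
cv2.imwrite("pics/b.png",cv2.resize(ims["scene"]["color"][...,::-1],(800,600)))
print(read_state())
E
```

```text
pics
top 44.83504208418001 [ 320.   -8. 1484.]
scene 54.035845131846074 [1373. -484.  971.]
wrist 65.00893173357242 [206. 619. 372.]
{'clock': 0.15, 'qpos': array([-1.20780516,  0.6291437 ,  0.03845485,  1.51811848, -0.02702971,
        0.9963044 , -0.02001804]), 'qd': array([-0.00087691, -0.00303175,  0.00039362, -0.00355672,  0.00080781,
       -0.00224195,  0.0008946 ]), 'tau': array([ 1.87655118e-03, -5.63804877e+01,  1.22811802e+00, -1.93652076e+01,
        1.12266085e-02,  7.39610143e-03,  2.41667055e-05]), 'eef_pos': array([270.02278939, 590.7459142 , 230.60028354]), 'tool_rot': array([-3.14013624e+00, -1.40095824e-05,  2.71276250e+00]), 'force': array([-0.27926052, -0.03597162,  0.87888611]), 'torque': array([-0.00294028,  0.02587508,  0.00513505]), 'gripper_force': 0.0, 'width': 85.32344242170306}
```

View pics/a.png

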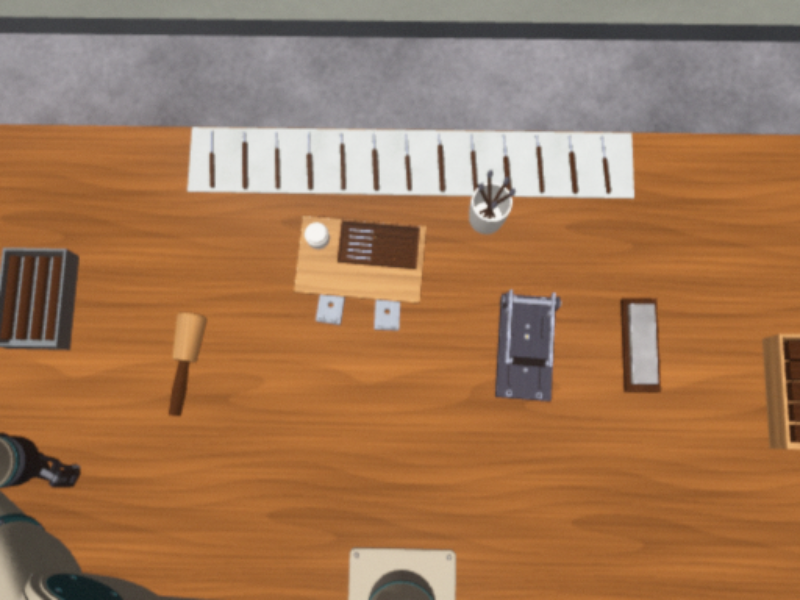

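View pics/b.png

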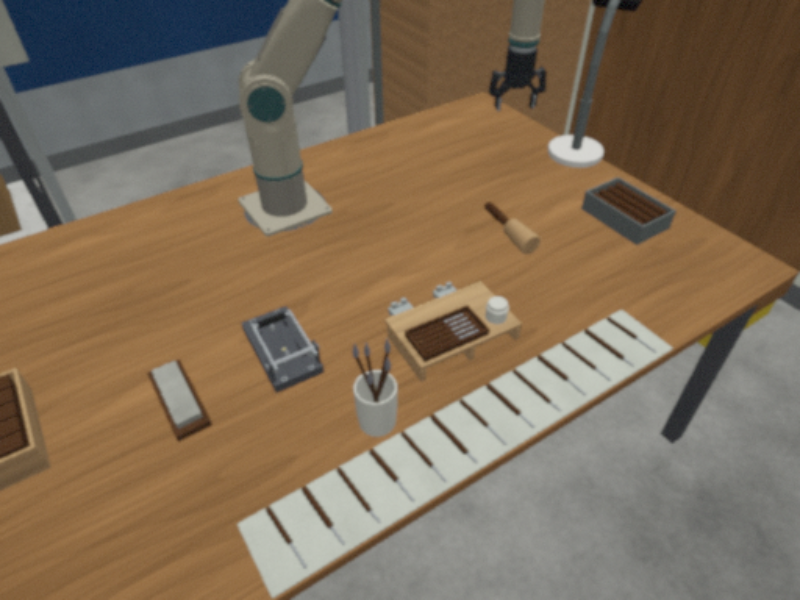

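The top view has the jig at about (525,345), the riser at (360,258) with the plate ends at (330,310) and (387,315), the pot at (490,208), the oilstone at (641,345) and the mallet at (187,365). The scene view agrees, with the yoke down. Next I'll zoom in and measure.

```bash
python3 - <<'E'
from h import *
import pickle
ims=pickle.load(open("i0.pkl","rb")); t=ims["top"]
c=t["color"][...,::-1]
a=cv2.resize(c[175:265,305:375],None,fx=6,fy=6,interpolation=cv2.INTER_CUBIC)
b=cv2.resize(c[130:220,185:280],None,fx=4,fy=6,interpolation=cv2.INTER_CUBIC)
cv2.imwrite("pics/c.png",np.hstack([a,cv2.resize(b,(380,540))]))
hsv=cv2.cvtColor(c,cv2.COLOR_BGR2HSV).astype(int)
print(hsv[258,318],hsv[195,205],hsv[203,212],hsv[180,210])
# non-wood (low sat / bluish) masks
m=((hsv[...,1]<110)|((hsv[...,0]>90)&(hsv[...,0]<140))).astype(np.uint8)
for name,(x0,y0,x1,y1),z in[("jig",(305,175,370,265),20),("plates",(190,180,275,215),18)]:
    s=np.zeros_like(m); s[y0:y1,x0:x1]=m[y0:y1,x0:x1]
    for k in cv2.findContours(s,cv2.RETR_EXTERNAL,cv2.CHAIN_APPROX_NONE)[0]:
        if cv2.contourArea(k)<40: continue
        r=cv2.minAreaRect(k); print(name,r)
        print(np.round([onz(t,q,z)[:2] for q in cv2.boxPoints(r)],1).tolist())
E
```

```text
[ 14 174 155] [107  17 207] [109  20 208] [ 16 124 229]
jig ((337.4949035644531, 220.57107543945312), (39.11463165283203, 69.46587371826172), 4.085616588592529)
[[399.2, -175.9], [620.1, -192.2], [613.2, -316.6], [393.0, -297.1]]
plates ((247.0, 201.0), (20.0, 16.0), 90.0)
[[594.7, 68.3], [595.6, 17.0], [530.9, 15.7], [529.9, 66.6]]
plates ((210.74998474121094, 197.25), (17.111984252929688, 18.667619705200195), 8.130102157592773)
[[546.1, 188.6], [606.4, 182.5], [599.4, 127.7], [539.3, 134.2]]
```

View pics/c.png

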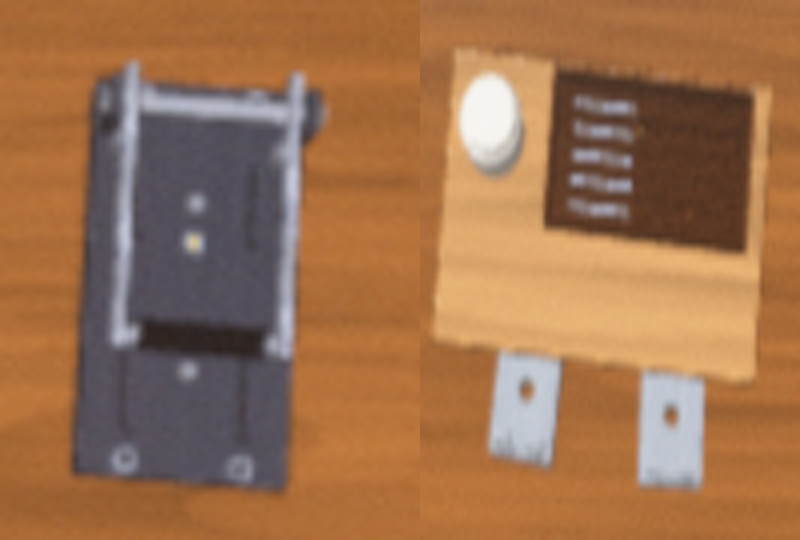

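Zoomed in, the datum dowel is at raw (336.3,236.8), with second-hole candidates at (337.2,215.2) (brass-coloured) and (337.7,208.8) (grey, like the datum). The datum holes of both plates are visible. Next I compute the poses.

```bash
cat >> h.py <<'E'
def triang(obs):
    A=[];b=[]
    for im,uv in obs:
        o,d=ray(im,uv); d=d/np.linalg.norm(d); P=np.eye(3)-np.outer(d,d); A.append(P); b.append(P@o)
    return np.linalg.solve(sum(A),sum(b))
E
python3 - <<'E'
from h import *
import pickle
ims=pickle.load(open("i0.pkl","rb")); t=ims["top"]
D=onz(t,(336.3,236.8),37)
for z in(25,37):
    A=onz(t,(337.2,215.2),z);B=onz(t,(337.7,208.8),z)
    for q in(A,B): v=(q-D)[:2]; print(z,q,np.hypot(*v),np.arctan2(v[1],v[0]))
print("D",D)
# front corners of base, bolts etc (crop coords/6+offset)
for n,uv in dict(fl=(73,473),fr=(285,490)).items():
    print(n,onz(t,(305+uv[0]/6,175+uv[1]/6),25))
for n,uv,z in[("barL",(140,335),66),("barR",(268,345),66)]:
    print(n,onz(t,(305+uv[0]/6,175+uv[1]/6),z))
for n,uv,z in dict(h1=((526,390),18,),h2=((671,415),18),r_fl=((433,341),48),r_fr=((755,380),48),r_bl=((457,50),48),r_br=((770,88),48),e1l=((490,455),20),e1r=((550,467),20),e2l=((638,486),20),e2r=((704,488),20)).items() if False else [(a,b[0],b[1]) for a,b in dict(h1=((526,390),18),h2=((671,415),18),fl=((433,341),48),fr=((755,380),48),bl=((457,50),48),br=((770,88),48)).items()]:
    print(n,onz(t,(185+(uv[0]-420)/4,130+uv[1]/6),z).round(1))
s=ims["scene"]
save(s,"d.png",(150,190,210,250),10)
E
```

```text
25 [ 521.3278389  -243.84787045   25.        ] 69.48226763833199 -0.07809085506168671
25 [ 541.7550187  -245.63329375   25.        ] 89.98667143798136 -0.08016257437554271
37 [ 519.67377851 -241.90557238   37.        ] 67.70585341381398 -0.05139363900649371
37 [ 539.9329495  -243.67631099   37.        ] 88.03224706119128 -0.05965964003277696
D [ 452.05732136 -238.4274538    37.        ]
fl [ 399.01516657 -180.48160092   25.        ]
fr [ 392.46269749 -289.85646401   25.        ]
barL [ 467.13135165 -209.7750852    66.        ]
barR [ 463.29356471 -274.49937397   66.        ]
h1 [580.  156.1  18. ]
h2 [568.6  39.6  18. ]
fl [599.5 227.1  48. ]
fr [583.3 -26.8  48. ]
bl [758.4 215.   48. ]
br [741.5 -36.3  48. ]
```

View pics/d.png

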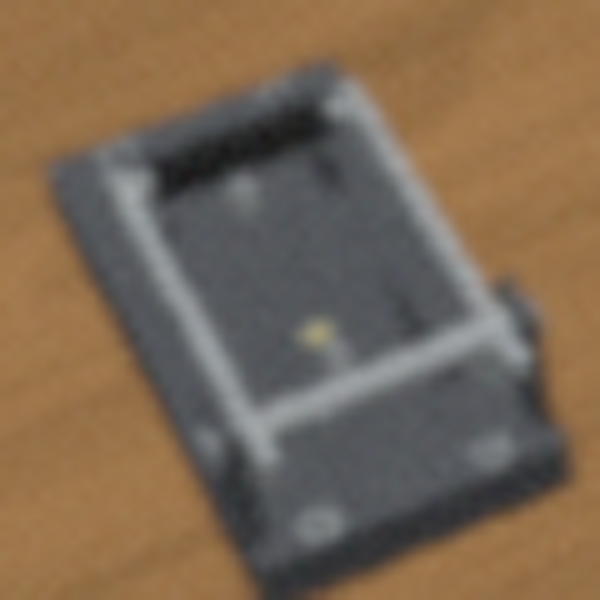

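The scene crop shows a flat brass plug at (315,330), which is +30, and a standing grey dowel at (340,350), which is +50. That points to plate_2, to be confirmed when the plates come out. Now the yoke.

```bash
cat >> h.py <<'E'
def plan(wps,start=None):
    "wps: (x,y,z,yaw,grip,n); prints rows in calls of 5; tool-down"
    if start is None: p,r=tool()
    else: p=np.array(start[:3],float); r=R.from_euler("xyz",[np.pi,0,start[3]])
    rows=[]
    for x,y,z,yaw,g,n in wps:
        goal=np.array([x,y,z]); rg=R.from_euler("xyz",[np.pi,0,yaw])
        for k in range(n,0,-1):
            s=np.round(r.inv().apply((goal-p)/k)/10,1 if n>2 else 2)
            w=np.round(np.degrees((r.inv()*rg).as_rotvec())/k,1)
            p=p+r.apply(s*10); r=r*R.from_rotvec(np.radians(w))
            rows.append(" ".join("%g"%(v+0) for v in [g,*s,*w]))
    for i in range(0,len(rows),5): print("; ".join(rows[i:i+5]))
    print("end",p.round(1),r.as_euler("xyz").round(3))
E
python3 - <<'E'
from h import *
plan([(440,-150,170,1.6,1,19),(465,-239.5,140,1.511,.2,4)])
E
```

```text
1 -2.4 -3.2 0.3 0 0 3.4; 1 -2.6 -3 0.3 0 0 3.4; 1 -2.8 -2.9 0.3 0 0 3.4; 1 -3 -2.7 0.3 0 0 3.3; 1 -3.1 -2.5 0.3 0 0 3.4
1 -3.3 -2.3 0.3 0 0 3.3; 1 -3.4 -2.1 0.3 0 0 3.4; 1 -3.5 -1.9 0.3 0 0 3.3; 1 -3.6 -1.7 0.3 0 0 3.4; 1 -3.7 -1.5 0.3 0 0 3.3
1 -3.8 -1.3 0.3 0 0 3.4; 1 -3.8 -1.1 0.4 0 0 3.3; 1 -3.9 -0.9 0.3 0 0 3.4; 1 -4 -0.6 0.4 0 0 3.3; 1 -4 -0.4 0.3 0 0 3.4
1 -4 -0.2 0.4 0 0 3.3; 1 -4 0.1 0.3 0 0 3.4; 1 -4 0.3 0.4 0 0 3.3; 1 -3.9 0.6 0.3 0 0.1 3.4; 0.2 -2.3 0.6 0.8 0 0 1.3
0.2 -2.2 0.6 0.7 0 0 1.3; 0.2 -2.2 0.6 0.8 0 0 1.2; 0.2 -2.2 0.7 0.7 0 0 1.3
end [ 464.8 -239.1  140.4] [-3.141 -0.     1.51 ]
```

Emit:
{"fn": "move_arm", "kwargs": {"targets": "1 -2.4 -3.2 0.3 0 0 3.4; 1 -2.6 -3 0.3 0 0 3.4; 1 -2.8 -2.9 0.3 0 0 3.4; 1 -3 -2.7 0.3 0 0 3.3; 1 -3.1 -2.5 0.3 0 0 3.4"}}

```text
clock: 0.57
eef_pos: [314.7, 393.9, 216.0]
tool_rot: [-3.141, 0.0, 2.415]
force: [1.0, -0.4, -0.1]
width: 85.3
gripper_force: 0.0
```

Emit:
{"fn": "move_arm", "kwargs": {"targets": "1 -3.3 -2.3 0.3 0 0 3.3; 1 -3.4 -2.1 0.3 0 0 3.4; 1 -3.5 -1.9 0.3 0 0 3.3; 1 -3.6 -1.7 0.3 0 0 3.4; 1 -3.7 -1.5 0.3 0 0 3.3"}}

```text
clock: 0.98
eef_pos: [360.9, 199.9, 201.3]
tool_rot: [3.141, -0.0, 2.124]
force: [0.5, 0.2, 1.6]
width: 85.2
gripper_force: 0.0
```

Emit:
{"fn": "move_arm", "kwargs": {"targets": "1 -3.8 -1.3 0.3 0 0 3.4; 1 -3.8 -1.1 0.4 0 0 3.3; 1 -3.9 -0.9 0.3 0 0 3.4; 1 -4 -0.6 0.4 0 0 3.3; 1 -4 -0.4 0.3 0 0 3.4"}}

```text
clock: 1.4
eef_pos: [404.8, 4.3, 184.2]
tool_rot: [3.141, -0.0, 1.831]
force: [0.9, 0.3, -0.5]
width: 85.0
gripper_force: 0.0
```

Emit:
{"fn": "move_arm", "kwargs": {"targets": "1 -4 -0.2 0.4 0 0 3.3; 1 -4 0.1 0.3 0 0 3.4; 1 -4 0.3 0.4 0 0 3.3; 1 -3.9 0.6 0.3 0 0 3.4; 0.2 -2.3 0.6 0.8 0 0 1.3"}}

```text
clock: 1.82
eef_pos: [448.1, -177.5, 162.8]
tool_rot: [3.139, 0.003, 1.57]
force: [1.0, -0.7, -0.0]
width: 75.3
gripper_force: 0.0
```

Emit:
{"fn": "move_arm", "kwargs": {"targets": "0.2 -2.2 0.6 0.7 0 0 1.3; 0.2 -2.2 0.6 0.8 0 0 1.2; 0.2 -2.2 0.7 0.7 0 0 1.3; 0.2 0 0 0 0 0 0; 0.2 0 0 0 0 0 0"}}

```text
clock: 2.23
eef_pos: [464.6, -239.7, 139.6]
tool_rot: [-3.14, 0.0, 1.508]
force: [-0.7, 0.9, -0.1]
width: 51.4
gripper_force: 0.0
```

```bash
python3 - <<'E'
from h import *
s=read_state(); print(s["clock"],s["eef_pos"],s["tool_rot"],s["width"])
w=grab("wrist"); save(w,"e.png",None,1.5)
import pickle; pickle.dump(w,open("i1.pkl","wb"))
for n,p in dict(bar=(465,-239.5,66),datum=(452.1,-238.4,37),p50=(539.9,-243.7,37),seat=(490,-240.7,25)).items(): print(n,proj(w,p).round(1)*1.5)
plan([(465,-239.5,46,1.511,.2,4)])
E
```

```text
2.2333 [ 464.56359171 -239.67758853  139.64479922] [-3.14039001e+00  1.00067440e-04  1.50801162e+00] 51.401493804355205
bar [385.05 299.4 ]
datum [362.1  283.05]
p50 [518.55 282.75]
seat [427.65 277.35]
0.2 0 0 2.3 0 0 0; 0.2 0 0 2.4 0 0 0; 0.2 -0.1 0 2.3 0 0 0; 0.2 0 0.1 2.4 -0.1 0 -0.1
end [ 465.4 -239.3   45.9] [ 3.141e+00 -1.000e-03  1.512e+00]
```

View pics/e.png

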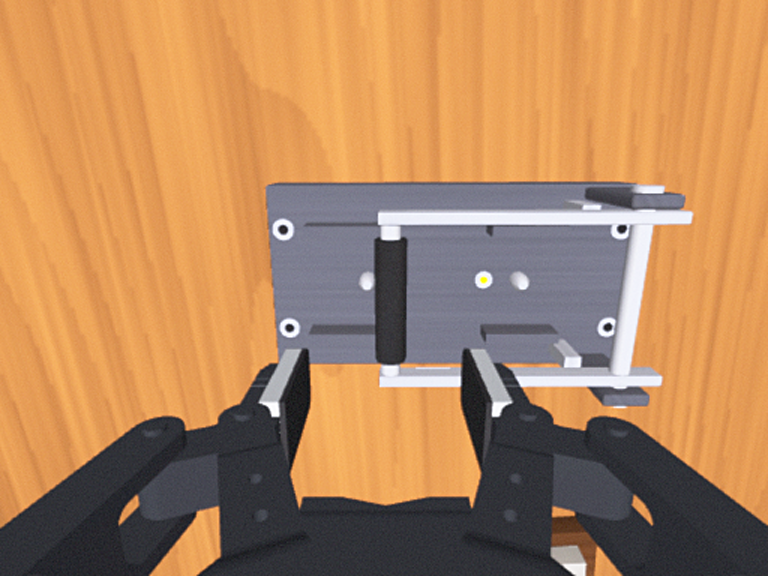

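The dowel at +50 is confirmed: tall grey at (520,280), brass plug at (484,280). The bar centre is at (391,299), about 3 mm beyond the estimate. Now down, grip, and follow the arc.

Emit:
{"fn": "move_arm", "kwargs": {"targets": "0.2 0 0.1 2.3 0 0 0; 0.2 0 0.1 2.4 0 0 0; 0.2 0 0.1 2.3 0 0 0; 0.2 0 0 2.3 0 0 0; -1 0 0 0 0 0 0"}}

```text
clock: 2.7
eef_pos: [465.9, -235.7, 44.3]
tool_rot: [-3.136, -0.004, 1.512]
force: [-0.6, 0.5, 0.1]
width: 40.7
gripper_force: 0.0
```

Emit:
{"fn": "move_arm", "kwargs": {"targets": "-1 0 0 0 0 0 0; -1 0 0 0 0 0 0; -1 0 0 0 0 0 0; -1 0 0 0 0 0 0; -1 0 0 0 0 0 0"}}

```text
clock: 3.12
eef_pos: [467.3, -238.1, 48.3]
tool_rot: [-3.141, -0.001, 1.511]
force: [-4.9, 2.0, 7.5]
width: 14.1
gripper_force: 59.4
```

```bash
python3 - <<'E'
from h import *
s=read_state(); print(s["clock"],s["eef_pos"],s["width"],s["force"],s["gripper_force"])
th=np.linspace(0,1.9,21); y=-12*np.cos(th); z=-12*np.sin(th)
Y=np.diff(np.round(y-y[0],1)).round(1); Z=np.diff(np.round(z,1)).round(1)
for i in range(0,20,5): print("; ".join(f"-1 0 {Y[k]:g} {Z[k]:g} 0 0 0" for k in range(i,i+5)))
E
```

```text
3.1167 [ 467.2502822  -238.10777725   48.34732208] 14.12864522273235 [-4.85810486  1.97313237  7.53910859] 59.41122651100159
-1 0 0.1 -1.1 0 0 0; -1 0 0.1 -1.2 0 0 0; -1 0 0.3 -1.1 0 0 0; -1 0 0.4 -1.1 0 0 0; -1 0 0.4 -1 0 0 0
-1 0 0.6 -1 0 0 0; -1 0 0.7 -0.9 0 0 0; -1 0 0.7 -0.9 0 0 0; -1 0 0.8 -0.8 0 0 0; -1 0 0.9 -0.7 0 0 0
-1 0 1 -0.6 0 0 0; -1 0 1 -0.5 0 0 0; -1 0 1 -0.4 0 0 0; -1 0 1.1 -0.4 0 0 0; -1 0 1.2 -0.2 0 0 0
-1 0 1.1 -0.1 0 0 0; -1 0 1.1 0 0 0 0; -1 0 1.2 0.1 0 0 0; -1 0 1.1 0.2 0 0 0; -1 0 1.1 0.3 0 0 0
```

Gripped (14 mm, 59 N). Swinging it up, checking at halfway.

Emit:
{"fn": "move_arm", "kwargs": {"targets": "-1 0 0.1 -1.1 0 0 0; -1 0 0.1 -1.2 0 0 0; -1 0 0.3 -1.1 0 0 0; -1 0 0.4 -1.1 0 0 0; -1 0 0.4 -1 0 0 0"}}

```text
clock: 3.53
eef_pos: [478.4, -238.8, 102.4]
tool_rot: [-3.137, -0.002, 1.51]
force: [-3.5, 0.5, -7.4]
width: 14.1
gripper_force: 58.4
```

Emit:
{"fn": "move_arm", "kwargs": {"targets": "-1 0 0.6 -1 0 0 0; -1 0 0.7 -0.9 0 0 0; -1 0 0.7 -0.9 0 0 0; -1 0 0.8 -0.8 0 0 0; -1 0 0.9 -0.7 0 0 0"}}

```text
clock: 3.95
eef_pos: [508.7, -240.5, 145.4]
tool_rot: [-3.124, -0.005, 1.508]
force: [-22.5, 3.5, 18.5]
width: 13.7
gripper_force: 59.0
```

Emit:
{"fn": "move_arm", "kwargs": {"targets": "-1 0 0.3 -0.5 0 0 0; -1 0 0.8 -0.7 0 0 0; -1 0 0.9 -0.6 0 0 0"}}

```text
clock: 4.2
eef_pos: [533.3, -242.0, 163.9]
tool_rot: [-3.133, -0.003, 1.509]
force: [-9.2, 2.2, 5.7]
width: 14.0
gripper_force: 58.4
```

Emit:
{"fn": "move_arm", "kwargs": {"targets": "-1 0 1 -0.2 0 0 0; -1 0 1 -0.2 0 0 0; -1 0 1 -0.1 0 0 0; -1 0 1 0 0 0 0; -1 0 1 0 0 0 0"}}

```text
clock: 4.62
eef_pos: [590.3, -245.5, 172.9]
tool_rot: [3.136, -0.001, 1.511]
force: [-4.9, 3.8, 17.2]
width: 13.7
gripper_force: 65.8
```

Emit:
{"fn": "move_arm", "kwargs": {"targets": "-1 0 0.9 -0.2 0 0 0; -1 0 1 0 0 0 0; -1 0 1 0.2 0 0 0; -1 0 1 0.3 0 0 0; -1 0 0 0 0 0 0"}}

```text
clock: 5.03
eef_pos: [628.6, -247.8, 165.8]
tool_rot: [3.139, 0.0, 1.512]
force: [-0.9, 2.0, 3.2]
width: 13.9
gripper_force: 63.9
```

```bash
python3 - <<'E'
from h import *
s=read_state(); print(s["clock"],s["eef_pos"],s["width"],s["force"],s["gripper_force"])
i=grab("scene"); save(i,"f.png",(130,130,290,260),5)
E
```

```text
5.0333 [ 628.63645814 -247.80158267  165.84824513] 13.90267366473607 [-0.94615545  1.9907788   3.16414503] 63.858253955841064
```

View pics/f.png

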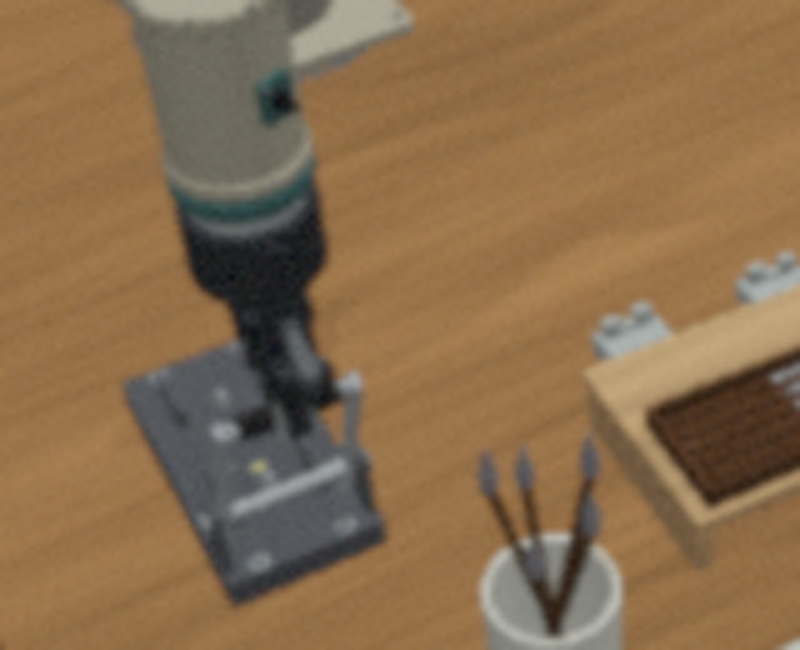

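The yoke is past upright and still held by the gripper, bar at about (255,420). Releasing and lifting off, then heading for the plates.

Emit:
{"fn": "move_arm", "kwargs": {"targets": "-0.2 0 0 0 0 0 0; -0.2 0 0 0 0 0 0; -0.2 0 0 0 0 0 0; -0.2 0 0 -1.5 0 0 0; -0.2 0 0 -3.5 0 0 0"}}

```text
clock: 5.5
eef_pos: [623.8, -247.0, 211.3]
tool_rot: [-3.133, -0.003, 1.51]
force: [1.0, -0.3, -0.6]
width: 34.3
gripper_force: 0.0
```

Emit:
{"fn": "move_arm", "kwargs": {"targets": "0 0 -0.5 -3.5 0 0 0; 0.2 0 -2 -1.5 0 0 0"}}

```text
clock: 5.67
eef_pos: [605.9, -247.8, 269.8]
tool_rot: [3.132, 0.003, 1.512]
force: [0.5, 0.1, 1.3]
width: 51.0
gripper_force: 0.0
```

```bash
python3 - <<'E'
from h import *
import pickle
s=read_state(); print(s["clock"],s["eef_pos"],s["force"],s["width"])
i=grab("scene"); save(i,"g.png",(130,130,290,260),5)
t=pickle.load(open("i0.pkl","rb"))["top"]
for n,uv in dict(pot=(313,140),mal1=(120,205),mal2=(113,262)).items(): print(n,onz(t,uv,0).round())
# riser yaw -0.064; options for plate grip
plan([(470,60,200,-0.06,1,14)])
plan([(470,60,200,3.08,1,14)])
E
```

```text
5.6667 [ 605.86880046 -247.8273499   269.75070519] [0.54111476 0.06661032 1.34536154] 51.046348876620385
pot [ 774. -171.    0.]
mal1 [545. 454.   0.]
mal2 [362. 463.   0.]
1 2.1 -1.1 0.5 0 0 6.4; 1 2 -1.3 0.5 0 0 6.4; 1 1.9 -1.5 0.5 0 0 6.4; 1 1.7 -1.7 0.5 0 0 6.4; 1 1.5 -1.9 0.5 0 0 6.4
1 1.2 -2.1 0.5 0 0 6.4; 1 1 -2.2 0.5 0 0 6.4; 1 0.8 -2.3 0.5 0 0 6.4; 1 0.5 -2.3 0.5 0.1 0 6.4; 1 0.3 -2.4 0.5 0 -0.1 6.5
1 0 -2.4 0.5 0.1 0 6.4; 1 -0.3 -2.4 0.5 0 -0.1 6.5; 1 -0.6 -2.3 0.5 0.1 0 6.4; 1 -0.8 -2.2 0.5 0 -0.1 6.5
end [470.   59.7 200.2] [-3.142  0.    -0.061]
1 2.1 -1.1 0.5 0 0 -6.4; 1 2.3 -0.8 0.5 0 0 -6.4; 1 2.3 -0.6 0.5 0 0 -6.4; 1 2.4 -0.3 0.5 0 0 -6.4; 1 2.4 0 0.5 0 0 -6.4
1 2.4 0.2 0.5 0 0 -6.4; 1 2.3 0.5 0.5 0 0.1 -6.5; 1 2.3 0.8 0.5 0 0 -6.4; 1 2.2 1 0.5 0 0.1 -6.5; 1 2.1 1.2 0.5 0 0 -6.4
1 1.9 1.5 0.5 0 0.1 -6.5; 1 1.7 1.7 0.5 0 0 -6.4; 1 1.5 1.8 0.5 0 0.1 -6.5; 1 1.3 2 0.5 0 0 -6.4
end [469.9  59.8 200.4] [3.142e+00 1.000e-03 3.079e+00]
```

View pics/g.png

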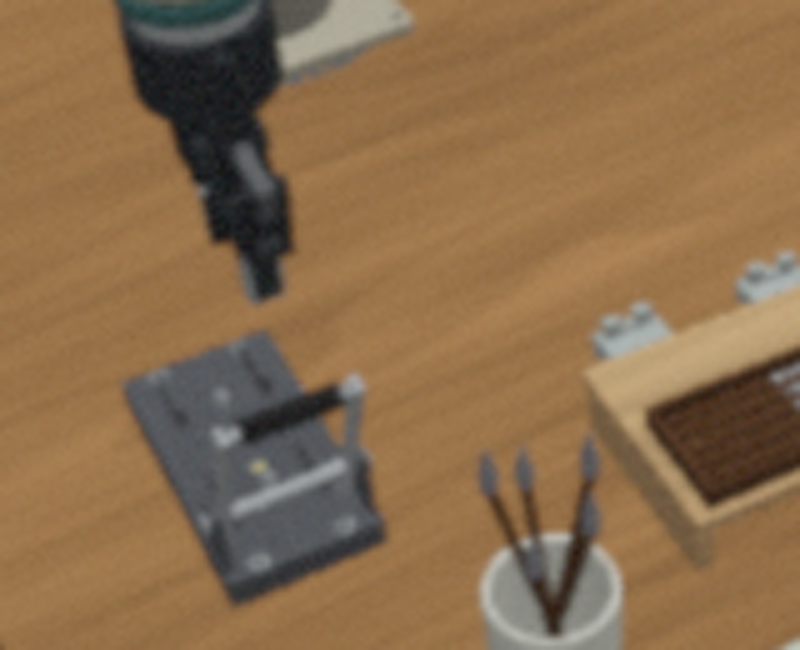

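The yoke stands open by itself, bar at (290,410). I'll use yaw ≈ -0.06 so the wrist camera looks beyond the gripper at the plates.

Emit:
{"fn": "move_arm", "kwargs": {"targets": "1 2.1 -1.1 0.5 0 0 6.4; 1 2 -1.3 0.5 0 0 6.4; 1 1.9 -1.5 0.5 0 0 6.4; 1 1.7 -1.7 0.5 0 0 6.4; 1 1.5 -1.9 0.5 0 0 6.4"}}

```text
clock: 6.13
eef_pos: [554.5, -135.7, 240.2]
tool_rot: [3.141, -0.0, 0.945]
force: [0.5, -0.0, -1.1]
width: 85.6
gripper_force: 0.0
```

Emit:
{"fn": "move_arm", "kwargs": {"targets": "1 1.2 -2.1 0.5 0 0 6.4; 1 1 -2.2 0.5 0 0 6.4; 1 0.8 -2.3 0.5 0 0 6.4; 1 0.5 -2.3 0.5 0 0 6.4; 1 0.3 -2.4 0.5 0 0 6.4"}}

```text
clock: 6.55
eef_pos: [507.1, -25.0, 215.3]
tool_rot: [3.141, -0.001, 0.387]
force: [0.9, 0.4, 0.0]
width: 85.4
gripper_force: 0.0
```

Emit:
{"fn": "move_arm", "kwargs": {"targets": "1 0 -2.4 0.5 0 0 6.4; 1 -0.3 -2.4 0.5 0 0 6.5; 1 -0.6 -2.3 0.5 0 0 6.4; 1 -0.8 -2.2 0.5 0 0 6.4; 1 0 0 0 0 0 0"}}

```text
clock: 6.97
eef_pos: [467.0, 66.8, 193.7]
tool_rot: [-3.14, 0.005, -0.054]
force: [0.1, 0.6, -0.2]
width: 85.4
gripper_force: 0.0
```

```bash
python3 - <<'E'
from h import *
import pickle
s=read_state(); print(s["clock"],s["eef_pos"],s["tool_rot"],s["width"])
w=grab("wrist"); save(w,"h.png",None,1.2); pickle.dump(w,open("i2.pkl","wb"))
hsv=cv2.cvtColor(w["color"],cv2.COLOR_RGB2HSV)
for p in((568.6,39.6,18),(580,156,18),(551,41,18)): print(proj(w,p).round(1))
m=((hsv[...,1]<50)&(hsv[...,2]>120)).astype(np.uint8); 
for k in cv2.findContours(m,cv2.RETR_EXTERNAL,cv2.CHAIN_APPROX_NONE)[0]:
    if cv2.contourArea(k)>300:
        r=cv2.minAreaRect(k); print(r,[onz(w,q,18)[:2].round(1).tolist() for q in cv2.boxPoints(r)])
E
```

```text
6.9667 [467.03282898  66.76272869 193.74710797] [-3.139704    0.00500841 -0.05360453] 85.43897825113693
[277.5  69.4]
[157.8  63.8]
[276.7  88.4]
((277.5, 75.0), (64.0, 51.0), 90.0) [[593.5, 63.1], [590.8, 14.4], [531.7, 15.0], [534.5, 66.6]]
((158.0, 71.0), (62.0, 52.0), 90.0) [[602.3, 177.6], [599.6, 127.9], [543.0, 134.9], [545.9, 187.3]]
```

View pics/h.png

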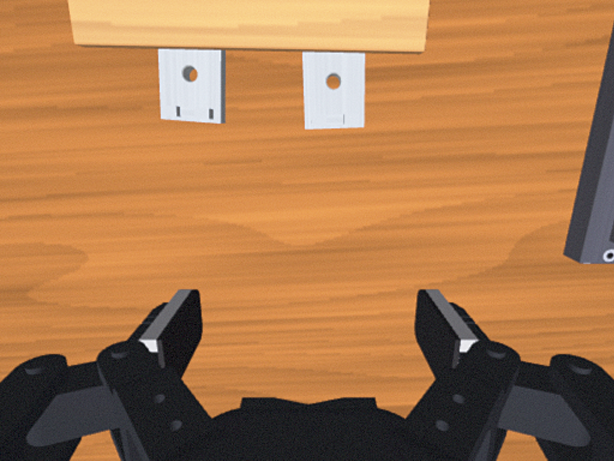

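The wrist view shows both plate ends, datum holes at about (190,73) and (333,81), with fingers below. I'll fit the side edges of the right plate.

```bash
cat >> h.py <<'E'
def plate(w,box,thr=165,z=18):
    "side-edge fit and dark holes of a bright plate inside raw box x0,y0,x1,y1"
    hsv=cv2.cvtColor(w["color"],cv2.COLOR_RGB2HSV)
    m=((hsv[...,1]<45)&(hsv[...,2]>thr)).astype(np.uint8); s=np.zeros_like(m); x0,y0,x1,y1=box; s[y0:y1,x0:x1]=m[y0:y1,x0:x1]
    k=max(cv2.findContours(s,cv2.RETR_EXTERNAL,cv2.CHAIN_APPROX_NONE)[0],key=cv2.contourArea)
    f=np.zeros_like(m); cv2.drawContours(f,[k],-1,1,-1)
    ys=[y for y in range(y0,y1) if f[y].sum()>5][4:-4]
    L=np.array([onz(w,(np.flatnonzero(f[y])[0]-.5+.5,y),z)[:2] for y in ys]); Rr=np.array([onz(w,(np.flatnonzero(f[y])[-1]+.5,y),z)[:2] for y in ys])
    c=(L+Rr)/2
    for n,q in(("L",L),("R",Rr),("mid",c)):
        a=np.polyfit(q[:,0],q[:,1],1); print(n,"yaw",round(np.arctan(a[0]),4),"y at x=550:",round(np.polyval(a,550),1))
    print("x range",c[:,0].min().round(1),c[:,0].max().round(1))
    h=((f==1)&(hsv[...,2]<thr)|((f==1)&(hsv[...,1]>=45))).astype(np.uint8)
    for q in cv2.findContours(h,cv2.RETR_EXTERNAL,cv2.CHAIN_APPROX_NONE)[0]:
        if cv2.contourArea(q)>25: (u,v),(aa,bb),_=cv2.minAreaRect(q); print("hole px",round(u,1),round(v,1),round(aa,1),round(bb,1),"at",onz(w,(u,v),z).round(1))
E
python3 - <<'E'
from h import *
import pickle
w=pickle.load(open("i2.pkl","rb"))
plate(w,(240,40,320,115)); plate(w,(120,40,195,110))
E
```

```text
L yaw -0.0154 y at x=550: 63.9
R yaw -0.0118 y at x=550: 14.3
mid yaw -0.0136 y at x=550: 39.1
x range 537.0 588.6
hole px 277.8 67.8 12.0 11.3 at [570.1  39.3  18. ]
L yaw -0.1236 y at x=550: 184.4
R yaw -0.1227 y at x=550: 134.5
mid yaw -0.1231 y at x=550: 159.4
x range 548.2 596.6
hole px 158.0 61.0 12.7 11.3 at [582.5 155.5  18. ]
```

```bash
python3 - <<'E'
from h import *
plan([(553,39.6,80,-0.014,1,5),(553,39.6,0,-0.014,1,4)])
E
```

```text
1 1.7 0.4 2.3 0 0 -0.4; 1 1.7 0.4 2.3 0 0 -0.4; 1 1.7 0.4 2.3 0 0 -0.4; 1 1.7 0.5 2.3 0 0.1 -0.5; 1 1.7 0.5 2.2 0 0 -0.4
1 0 0 2 0 0 0; 1 0 0 2 0 0 0; 1 0 0 2 0 0 0; 1 0 0 2 0 0 0
end [5.526e+02 3.920e+01 4.000e-01] [-3.141  0.    -0.014]
```

Emit:
{"fn": "move_arm", "kwargs": {"targets": "1 1.7 0.4 2.3 0 0 -0.4; 1 1.7 0.4 2.3 0 0 -0.4; 1 1.7 0.4 2.3 0 0 -0.4; 1 1.7 0.5 2.3 0 0 -0.5; 1 1.7 0.5 2.2 0 0 -0.4"}}

```text
clock: 7.43
eef_pos: [555.5, 34.7, 80.5]
tool_rot: [3.141, -0.001, -0.018]
force: [-0.5, 0.6, 0.1]
width: 85.4
gripper_force: 0.0
```

Emit:
{"fn": "move_arm", "kwargs": {"targets": "1 0 0 2 0 0 0; 1 0 0 2 0 0 0; 1 0 0 2 0 0 0; 1 0 0 1.8 0 0 0; 1 0 0 0 0 0 0"}}

```text
clock: 7.85
eef_pos: [552.7, 35.0, 0.8]
tool_rot: [3.141, 0.004, -0.019]
force: [-0.2, 0.6, 0.7]
width: 85.7
gripper_force: 0.0
```

Emit:
{"fn": "move_arm", "kwargs": {"targets": "-1 0 0 0 0 0 0; -1 0 0 0 0 0 0; -1 0 0 0 0 0 0; -1 0 0 0 0 0 0; -1 0 0 0 0 0 0"}}

```text
clock: 8.27
eef_pos: [555.3, 36.7, 5.2]
tool_rot: [-3.141, -0.003, -0.018]
force: [-1.6, 1.0, 6.2]
width: 48.0
gripper_force: 61.7
```

Emit:
{"fn": "move_arm", "kwargs": {"targets": "-1 -0.5 0 0 0 0 0; -1 -1 0 0 0 0 0; -1 -1.5 0 0 0 0 0; -1 -1.5 0 0 0 0 0; -1 -1.5 0 0 0 0 0"}}

```text
clock: 8.68
eef_pos: [497.6, 36.9, 5.3]
tool_rot: [3.14, -0.009, -0.019]
force: [4.4, -0.1, 3.4]
width: 48.2
gripper_force: 62.2
```

Emit:
{"fn": "move_arm", "kwargs": {"targets": "-1 -1.5 0 0 0 0 0; -1 -1.5 0 0 0 0 0; -1 -1.5 0 0 0 0 0; -1 -1.5 0 0 0 0 0; -1 0 0 0 0 0 0"}}

```text
clock: 9.1
eef_pos: [431.7, 39.4, 5.5]
tool_rot: [-3.14, 0.007, -0.016]
force: [-1.5, 0.4, -0.9]
width: 48.2
gripper_force: 62.2
```

Emit:
{"fn": "move_arm", "kwargs": {"targets": "1 0 0 0 0 0 0; 1 0 0 0 0 0 0; 1 0 0 0 0 0 0; 1 0 0 0 0 0 0"}}

```text
clock: 9.43
eef_pos: [436.5, 38.7, 4.6]
tool_rot: [3.141, 0.001, -0.019]
force: [-0.2, 0.9, 0.4]
width: 85.7
gripper_force: 0.0
```

Emit:
{"fn": "move_arm", "kwargs": {"targets": "1 0 0 -2.5 0 0 0; 1 0 0 -3 0 0 0; 1 0 0 -3 0 0 0; 1 0 0 -3 0 0 0; 1 0 0 0 0 0 0"}}

```text
clock: 9.85
eef_pos: [438.7, 38.5, 123.5]
tool_rot: [3.141, -0.005, -0.019]
force: [0.4, 0.9, 0.3]
width: 85.4
gripper_force: 0.0
```

```bash
python3 - <<'E'
from h import *
import pickle
s=read_state(); print(s["clock"],s["eef_pos"],s["tool_rot"],s["width"])
w=grab("wrist"); save(w,"i.png",None,1.2); pickle.dump(w,open("i3.pkl","wb"))
for p in((568,37,18),(418,37,18)): print(proj(w,p).round(1))
plate(w,(190,20,350,330))
E
```

```text
9.85 [438.67726959  38.53708361 123.45155438] [ 3.14119414 -0.00503674 -0.01885404] 85.42122736513068
[253.2  22.5]
[257.  214.1]
L yaw 0.0189 y at x=550: 64.2
R yaw 0.0182 y at x=550: 14.7
mid yaw 0.0185 y at x=550: 39.5
x range 413.4 560.4
hole px 256.5 211.1 5.0 43.2 at [420.8  37.4  18. ]
hole px 254.5 178.5 13.0 13.0 at [449.9  38.5  18. ]
hole px 252.0 95.5 15.0 14.0 at [516.8  39.1  18. ]
hole px 249.5 44.7 3.2 51.0 at [553.2  40.1  18. ]
```

View pics/i.png

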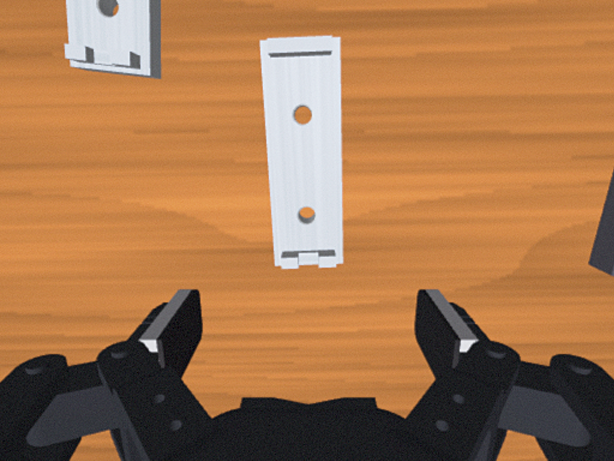

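The holes are 67 mm apart at (302,114) and (306,214), so this is plate_1 (the wrong one). It lies flat on the bench and can stay. Plate_2 is the left one, so I'll draw that out.

```bash
python3 - <<'E'
from h import *
plan([(565.6,157.6,90,-0.123,1,6),(565.6,157.6,1,-0.123,1,4)])
E
```

```text
1 2.1 -2 0.5 0 0 1; 1 2.1 -2.1 0.5 0 0 1; 1 2 -2.1 0.6 0 0 1; 1 2 -2.1 0.5 0 -0.1 1; 1 1.9 -2.1 0.5 0 0 1
1 1.9 -2.2 0.6 0 -0.1 1; 1 0 0 2.2 0 0 0; 1 0 0 2.2 0 0 0; 1 0 0 2.2 0 0 0; 1 0 0 2.3 0 0 0
end [565.5 157.6   0.9] [-3.142  0.    -0.123]
```

Emit:
{"fn": "move_arm", "kwargs": {"targets": "1 2.1 -2 0.5 0 0 1; 1 2.1 -2.1 0.5 0 0 1; 1 2 -2.1 0.6 0 0 1; 1 2 -2.1 0.5 0 0 1; 1 1.9 -2.1 0.5 0 0 1"}}

```text
clock: 10.32
eef_pos: [542.5, 138.7, 91.7]
tool_rot: [3.141, 0.004, -0.107]
force: [0.4, -0.6, -0.5]
width: 85.5
gripper_force: 0.0
```

Emit:
{"fn": "move_arm", "kwargs": {"targets": "1 1.9 -2.2 0.6 0 0 1; 1 0 0 2.2 0 0 0; 1 0 0 2.2 0 0 0; 1 0 0 0 0 0 0"}}

```text
clock: 10.65
eef_pos: [559.9, 157.6, 38.3]
tool_rot: [3.139, 0.01, -0.123]
force: [-0.7, -0.8, -0.4]
width: 85.5
gripper_force: 0.0
```

Emit:
{"fn": "move_arm", "kwargs": {"targets": "1 0.3 0 2 0 0 0; 1 0 0 1.6 0 0 0; 1 0 0 0 0 0 0; 1 0 0 0 0 0 0"}}

```text
clock: 10.98
eef_pos: [565.3, 156.4, 6.9]
tool_rot: [3.141, 0.004, -0.124]
force: [0.2, -0.7, -0.2]
width: 85.5
gripper_force: 0.0
```

Emit:
{"fn": "move_arm", "kwargs": {"targets": "-1 0 0 0 0 0 0; -1 0 0 0 0 0 0; -1 0 0 0 0 0 0; -1 0 0 0 0 0 0; -1 0 0 0 0 0 0"}}

```text
clock: 11.4
eef_pos: [566.7, 157.4, 8.8]
tool_rot: [-3.141, 0.001, -0.123]
force: [-1.4, 0.1, 6.7]
width: 47.9
gripper_force: 61.7
```

Emit:
{"fn": "move_arm", "kwargs": {"targets": "-1 -0.5 0 0 0 0 0; -1 -1 0 0 0 0 0; -1 -1.5 0 0 0 0 0; -1 -1.5 0 0 0 0 0; -1 -1.5 0 0 0 0 0"}}

```text
clock: 11.82
eef_pos: [508.7, 163.8, 8.8]
tool_rot: [3.141, -0.004, -0.125]
force: [3.6, -0.4, 2.0]
width: 47.6
gripper_force: 62.4
```

Emit:
{"fn": "move_arm", "kwargs": {"targets": "-1 -1.5 0 0 0 0 0; -1 -1.5 0 0 0 0 0; -1 -1.5 0 0 0 0 0; -1 -1.5 0 0 0 0 0; -1 0 0 0 0 0 0"}}

```text
clock: 12.23
eef_pos: [445.1, 171.9, 8.7]
tool_rot: [-3.141, 0.003, -0.123]
force: [-3.3, -1.7, 11.4]
width: 47.7
gripper_force: 63.3
```

Emit:
{"fn": "move_arm", "kwargs": {"targets": "1 0 0 0 0 0 0; 1 0 0 0 0 0 0; 1 0 0 0 0 0 0; 1 0 0 0 0 0 0"}}

```text
clock: 12.57
eef_pos: [447.1, 171.6, 7.5]
tool_rot: [3.141, 0.002, -0.123]
force: [-0.6, 0.6, 0.4]
width: 85.2
gripper_force: 0.0
```

Emit:
{"fn": "move_arm", "kwargs": {"targets": "1 0 0 -2.5 0 0 0; 1 0 0 -3 0 0 0; 1 0 0 -3 0 0 0; 1 0 0 -3 0 0 0; 1 0 0 0 0 0 0"}}

```text
clock: 12.98
eef_pos: [450.1, 171.9, 126.6]
tool_rot: [-3.139, -0.004, -0.124]
force: [0.7, 0.3, 0.1]
width: 85.7
gripper_force: 0.0
```

Emit:
{"fn": "move_arm", "kwargs": {"targets": "1 0 0 0 0 0 0; 1 0 0 0 0 0 0; 1 0 0 0 0 0 0"}}

```text
clock: 13.23
eef_pos: [446.3, 171.6, 121.5]
tool_rot: [3.14, 0.005, -0.123]
force: [-0.1, 0.1, -0.1]
width: 85.1
gripper_force: 0.0
```

```bash
python3 - <<'E'
from h import *
import pickle
s=read_state(); print(s["clock"],s["eef_pos"],s["tool_rot"],s["width"])
w=grab("wrist"); pickle.dump(w,open("i4.pkl","wb"))
plate(w,(190,10,350,330))
E
```

```text
13.2333 [446.34097499 171.61879979 121.52017093] [ 3.14015015  0.00460642 -0.12315546] 85.0704141804681
L yaw -0.1078 y at x=550: 183.6
R yaw -0.1085 y at x=550: 133.9
mid yaw -0.1082 y at x=550: 158.7
x range 426.4 571.6
hole px 256.5 205.5 5.0 45.0 at [433.3 171.7  18. ]
hole px 255.5 173.5 13.0 13.0 at [461.3 169.   18. ]
hole px 253.5 60.0 16.0 15.0 at [548.2 159.7  18. ]
hole px 253.5 35.5 3.0 53.0 at [564.7 157.6  18. ]
```

The hole spacing is 87.4 mm, so this is plate_2. I'll regrip it round the middle.

```bash
python3 - <<'E'
from h import *
plan([(498.8,165.6,62,-0.107,1,4),(498.8,165.6,3,-0.107,1,3)])
E
```

```text
1 1.3 0 1.5 0 0.1 -0.2; 1 1.3 0 1.5 0 0.1 -0.2; 1 1.3 0 1.5 0 0 -0.3; 1 1.4 0 1.4 0.1 0.1 -0.2; 1 0 0 2 0 0 0
1 0 0 2 0 0 0; 1 0 0 1.9 0 0 0
end [498.9 165.2   3.3] [-3.141 -0.    -0.108]
```

Emit:
{"fn": "move_arm", "kwargs": {"targets": "1 1.3 0 1.5 0 0 -0.2; 1 1.3 0 1.5 0 0 -0.2; 1 1.3 0 1.5 0 0 -0.3; 1 1.4 0 1.4 0 0 -0.2; 1 0 0 2 0 0 0"}}

```text
clock: 13.7
eef_pos: [503.0, 164.4, 42.4]
tool_rot: [3.141, -0.001, -0.109]
force: [1.1, 0.1, 0.2]
width: 85.6
gripper_force: 0.0
```

Emit:
{"fn": "move_arm", "kwargs": {"targets": "1 0 0 2 0 0 0; 1 0 0 1.5 0 0 0; 1 0 0 0 0 0 0; 1 0 0 0 0 0 0; 1 0 0 0 0 0 0"}}

```text
clock: 14.12
eef_pos: [499.7, 165.0, 8.5]
tool_rot: [3.141, 0.003, -0.108]
force: [0.2, -0.8, 0.3]
width: 85.2
gripper_force: 0.0
```

Emit:
{"fn": "move_arm", "kwargs": {"targets": "1 0 0 0.5 0 0 0; -1 0 0 0 0 0 0; -1 0 0 0 0 0 0; -1 0 0 0 0 0 0; -1 0 0 0 0 0 0"}}

```text
clock: 14.53
eef_pos: [499.7, 165.7, 4.2]
tool_rot: [-3.141, 0.002, -0.107]
force: [-1.7, 0.1, 5.1]
width: 48.1
gripper_force: 62.5
```

Emit:
{"fn": "move_arm", "kwargs": {"targets": "-1 0 0 0 0 0 0; -1 0 0 -1 0 0 0; -1 0 0 -2 0 0 0; -1 0 0 -3 0 0 0; -1 0 0 -3 0 0 0"}}

```text
clock: 14.95
eef_pos: [498.6, 165.0, 94.3]
tool_rot: [3.14, 0.005, -0.108]
force: [0.9, 0.9, -2.6]
width: 48.5
gripper_force: 63.3
```

Emit:
{"fn": "move_arm", "kwargs": {"targets": "-1 0 0 -3 0 0 0; -1 0 0 0 0 0 0; -1 0 0 0 0 0 0; -1 0 0 0 0 0 0"}}

```text
clock: 15.28
eef_pos: [498.8, 165.8, 123.0]
tool_rot: [3.141, 0.004, -0.107]
force: [-0.2, 0.3, -4.1]
width: 48.2
gripper_force: 63.3
```

```bash
python3 - <<'E'
from h import *
import pickle
s=read_state(); print(s["clock"],s["eef_pos"],s["tool_rot"],s["width"],s["gripper_force"],s["force"])
w=grab("wrist"); save(w,"j.png",None,1.2); pickle.dump((w,s),open("i5.pkl","wb"))
plan([(480,-220,150,-0.06,-1,14)])
E
```

```text
15.2833 [498.8255601  165.83946411 122.96444755] [ 3.14124008  0.00414862 -0.10712165] 48.181475560782104 63.342143297195435 [-0.17962598  0.33998458 -4.05869772]
-1 0.2 2.8 -0.2 0 0 -0.2; -1 0.1 2.8 -0.2 0 0 -0.2; -1 0.1 2.7 -0.2 0 0 -0.2; -1 0.1 2.8 -0.2 0 0 -0.2; -1 0.1 2.7 -0.2 0 0 -0.2
-1 0.1 2.8 -0.2 0 0 -0.2; -1 0.1 2.7 -0.2 0 0 -0.2; -1 0.1 2.8 -0.2 0 0 -0.2; -1 0.1 2.7 -0.2 0 0 -0.2; -1 0.1 2.8 -0.2 0 0.1 -0.2
-1 0.1 2.7 -0.2 0 0 -0.2; -1 0.1 2.8 -0.2 0 0.1 -0.2; -1 0.1 2.7 -0.2 0 0 -0.2; -1 0 2.8 -0.1 0 0.1 -0.1
end [ 480.  -220.1  149.7] [ 3.141 -0.    -0.06 ]
```

View pics/j.png

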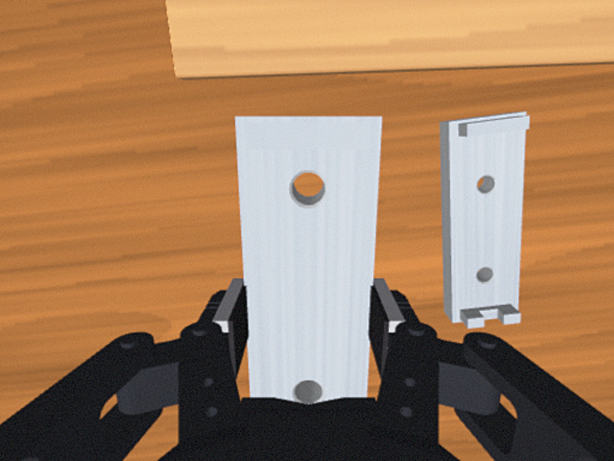

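Plate_2 is held level round the middle, holes at (307,188) and (308,391), with plate_1 lying flat at right. Now the precise hole positions in the tool frame, and the jig features from the earlier close view.

```bash
python3 - <<'E'
from h import *
import pickle
w,s=pickle.load(open("i5.pkl","rb"))
e=np.array(s["eef_pos"]); r=R.from_euler("xyz",s["tool_rot"])
hsv=cv2.cvtColor(w["color"],cv2.COLOR_RGB2HSV)
m=((hsv[...,1]<45)&(hsv[...,2]>165)).astype(np.uint8)
for n,b in dict(h50=(236,138,276,176),datum=(240,312,275,335)).items():
    q=1-m[b[1]:b[3],b[0]:b[2]]
    k=max(cv2.findContours(q,cv2.RETR_EXTERNAL,cv2.CHAIN_APPROX_NONE)[0],key=cv2.contourArea)
    x,y,ww,hh=cv2.boundingRect(k); c=(x+b[0]+(ww-1)/2,y+b[1]+(hh-1)/2)
    print(n,c,ww,hh,"tool",r.inv().apply(onz(w,c,e[2]+14)-e).round(1))
w=pickle.load(open("i1.pkl","rb"))
e=np.array([464.56,-239.68,139.64]); r=R.from_euler("xyz",[-3.14039,0,1.508])
hsv=cv2.cvtColor(w["color"],cv2.COLOR_RGB2HSV).astype(int)
P={}
for n,(u,v),z in[("s1",(283,230),25),("s2",(621,229),25),("s3",(289,328),25),("s4",(607,327),25),("plug",(484,280),25),("p50",(520,281),37),("datum",(366,281),37)]:
    u=int(u/1.5);v=int(v/1.5); q=(hsv[v-8:v+9,u-8:u+9,2]>165).astype(np.uint8)
    ks=[k for k in cv2.findContours(q,cv2.RETR_EXTERNAL,cv2.CHAIN_APPROX_NONE)[0] if len(k)>5]
    k=min(ks,key=lambda k:np.hypot(*(np.mean(k[:,0],0)-8))); x,y,ww,hh=cv2.boundingRect(k)
    c=(x+u-8+(ww-1)/2,y+v-8+(hh-1)/2); P[n]=onz(w,c,z); print(n,c,ww,hh,P[n].round(1))
a=(P["s1"]+P["s3"])/2; b=(P["s2"]+P["s4"])/2; v=b-a; print("screw axis",a.round(1),b.round(1),np.arctan2(v[1],v[0]))
b=hsv[150:240,240:280]; q=(b[...,2]<45).astype(np.uint8); print("bar cols",[ (240+np.flatnonzero(q[i])[[0,-1]]).tolist() for i in(20,40,60)])
print("bar x@66",onz(w,(391/1.5,299/1.5),66))
np.set_printoptions(linewidth=200); print(hsv[178:196,336:356,2])
E
```

```text
h50 (256.0, 157.0) 29 27 tool [ 49.6   1.2 -14.2]
datum (253.5, 325.5) 28 18 tool [-36.7  -0.2 -13.8]
s1 (188.0, 152.5) 15 16 [ 408.2 -206.8   25. ]
s2 (414.0, 152.0) 17 17 [ 600.9 -218.5   25. ]
s3 (192.5, 218.0) 14 13 [ 404.7 -266.6   25. ]
s4 (404.0, 217.5) 13 14 [ 596.8 -278.2   25. ]
plug (322.0, 186.0) 13 13 [ 522.4 -243.7   25. ]
p50 (346.5, 186.5) 12 12 [ 540.5 -242.    37. ]
datum (243.5, 187.0) 10 13 [ 454. -237.   37.]
screw axis [ 406.5 -236.7   25. ] [ 598.8 -248.3   25. ] -0.060392192498905754Traceback (most recent call last):
  File "<stdin>", line 22, in <module>
IndexError: index 0 is out of bounds for axis 0 with size 0
```

Emit:
{"fn": "move_arm", "kwargs": {"targets": "-1 0.2 2.8 -0.2 0 0 -0.2; -1 0.1 2.8 -0.2 0 0 -0.2; -1 0.1 2.7 -0.2 0 0 -0.2; -1 0.1 2.8 -0.2 0 0 -0.2; -1 0.1 2.7 -0.2 0 0 -0.2"}}

```text
clock: 15.75
eef_pos: [490.5, 26.2, 132.2]
tool_rot: [3.14, 0.006, -0.09]
force: [0.7, 0.2, -3.3]
width: 48.5
gripper_force: 63.3
```

Emit:
{"fn": "move_arm", "kwargs": {"targets": "-1 0.1 2.8 -0.2 0 0 -0.2; -1 0.1 2.7 -0.2 0 0 -0.2; -1 0.1 2.8 -0.2 0 0 -0.2; -1 0.1 2.7 -0.2 0 0 -0.2; -1 0.1 2.8 -0.2 0 0 -0.2"}}

```text
clock: 16.17
eef_pos: [484.1, -111.2, 142.2]
tool_rot: [-3.141, 0.006, -0.073]
force: [1.2, -0.4, -2.9]
width: 48.4
gripper_force: 63.3
```

Emit:
{"fn": "move_arm", "kwargs": {"targets": "-1 0.1 2.7 -0.2 0 0 -0.2; -1 0.1 2.8 -0.2 0 0 -0.2; -1 0.1 2.7 -0.2 0 0 -0.2; -1 0 2.8 -0.1 0 0 -0.1; -1 0 0 0 0 0 0"}}

```text
clock: 16.58
eef_pos: [479.4, -227.9, 150.3]
tool_rot: [3.135, 0.003, -0.069]
force: [0.1, -1.7, -2.5]
width: 48.6
gripper_force: 63.5
```

```bash
python3 - <<'E'
from h import *
s=read_state();print(s["eef_pos"],s["tool_rot"])
plan([(492.5,-241.5,55,-0.060,-1,6)])
E
```

```text
[ 479.35734678 -227.86651399  150.29757531] [ 3.13481530e+00  2.67949575e-03 -6.85220148e-02]
-1 0.2 0.2 1.6 0.1 0 -0.1; -1 0.2 0.2 1.6 0.1 0 -0.1; -1 0.3 0.2 1.6 0 0 -0.1; -1 0.2 0.2 1.6 0.1 0.1 -0.1; -1 0.3 0.2 1.6 0 0 0
-1 0.2 0.2 1.5 0.1 0.1 -0.1
end [ 492.3 -241.1   55.3] [-3.141e+00 -1.000e-03 -6.000e-02]
```

Emit:
{"fn": "move_arm", "kwargs": {"targets": "-1 0.2 0.3 1.6 0 0 0; -1 0.2 0.3 1.6 0 0 0; -1 0.3 0.3 1.6 0 0 0; -1 0.2 0.3 1.6 0 0 0; -1 0.3 0.3 1.6 0 0 0"}}

```text
clock: 17.0
eef_pos: [490.7, -235.5, 68.2]
tool_rot: [-3.141, 0.006, -0.061]
force: [0.0, 0.9, -2.1]
width: 48.3
gripper_force: 63.5
```

Emit:
{"fn": "move_arm", "kwargs": {"targets": "-1 0 0.3 1 0 0 0; -1 0 0 0 0 0 0; -1 0 0 0 0 0 0; -1 0 0 0 0 0 0"}}

```text
clock: 17.33
eef_pos: [491.6, -239.2, 60.7]
tool_rot: [3.141, 0.003, -0.061]
force: [0.1, -0.1, -2.5]
width: 48.0
gripper_force: 63.4
```

```bash
python3 - <<'E'
from h import *
s=read_state();print(s["eef_pos"],s["tool_rot"],s["force"])
delta((492.5,-241.5,49),(np.pi,0,-0.06))
E
```

```text
[ 491.57372951 -239.15284887   60.73596576] [ 3.14118973e+00  2.76260839e-03 -6.09724510e-02] [ 0.14614915 -0.10579528 -2.49830974]
shift cm [0.11 0.23 1.17]
turn deg [ 0.   0.2 -0.1]
```

Emit:
{"fn": "move_arm", "kwargs": {"targets": "-1 0.1 0.2 0.6 0 0 0; -1 0 0 0.5 0 0 0; -1 0 0 0 0 0 0; -1 0 0 0 0 0 0; -1 0 0 0 0 0 0"}}

```text
clock: 17.75
eef_pos: [492.6, -241.1, 49.6]
tool_rot: [3.141, 0.003, -0.061]
force: [1.0, -0.5, -2.6]
width: 48.1
gripper_force: 63.4
```

```bash
cat > look.py <<'E'
from h import *
s=read_state();e,r=tool();print(e.round(1),np.round(s["tool_rot"],4),s["force"].round(1))
w=grab("wrist")
def px(t): return proj(w,e+r.apply(t))
print("predicted hole top",px([49.6,0,-14]),"hole bottom",px([49.6,0,4]))
for n,p in dict(p50=(542.4,-244.5,37),seat_tip=(e+r.apply([49.6,0,0]))[:2].tolist()+[37]).items(): print(n,proj(w,p).round(1))
c=w["color"].astype(int); np.set_printoptions(linewidth=220)
print(c[140:176:1,238:276:1].mean(-1).astype(int))
E
python3 look.py
```

```text
[ 492.6 -241.1   49.6] [ 3.1413e+00  2.5000e-03 -6.0500e-02] [ 1.  -0.5 -2.6]
predicted hole top [253.16467842 156.79993438] hole bottom [253.54874237 150.52820266]
p50 [254.5 147.4]
seat_tip [253.7 148. ]
[[234 235 234 ... 233 233 235]
 [235 236 235 ... 232 234 234]
 [235 233 233 ... 234 233 233]
 ...
 [235 235 235 ... 232 234 234]
 [235 236 234 ... 232 236 235]
 [234 234 234 ... 233 235 235]]
```

```bash
sed -i 's/print(c\[140.*/import sys; np.set_printoptions(linewidth=220,threshold=sys.maxsize); print(c[142:174,240:274].mean(-1).astype(int))/' look.py; python3 look.py
```

```text
[ 492.7 -241.2   49.7] [ 3.1411e+00  2.4000e-03 -6.0500e-02] [-0.4 -0.2 -2.5]
predicted hole top [253.23530821 156.77620242] hole bottom [253.61288213 150.5062068 ]
p50 [254.4 147.5]
seat_tip [253.8 148. ]
[[234 235 236 234 231 228 232 232 233 232 229 220 215 206 203 205 209 214 212 218 217 219 225 229 232 233 233 236 236 236 235 235 231 233]
 [235 234 236 234 234 231 233 231 230 213 204 195 202 202 210 211 210 213 212 202 205 214 218 225 228 233 234 236 237 236 235 233 230 230]
 [236 234 234 234 233 232 232 220 199 197 191 198 216 221 224 223 223 222 209 177 153 184 207 216 227 230 234 234 235 236 234 232 232 233]
 [237 233 234 233 234 230 216 191 191 193 193 213 224 225 225 222 221 218 221 208 151 132 131 163 213 230 233 233 234 236 234 234 232 232]
 [234 234 236 236 233 219 192 186 187 190 199 220 227 221 222 222 219 217 222 227 177 137 118 118 142 207 231 235 234 237 234 232 231 232]
 [234 236 234 235 223 193 185 180 181 192 200 221 224 222 222 220 219 220 221 228 195 142 127 115 106 122 182 228 233 235 235 234 234 233]
 [234 236 237 226 200 183 173 169 179 187 203 222 224 222 21
[... 2854 characters left out ...]
233]
 [236 236 234 236 233 226 215 201 195 194 162 141 131 118 111 112 113 109 115 123 126 134 164 190 225 234 231 233 237 238 235 233 232 234]
 [237 236 234 234 231 233 233 220 203 200 200 204 187 164 145 146 137 141 147 149 161 185 215 226 228 230 232 236 238 237 234 229 233 233]
 [234 236 235 234 233 231 231 233 225 210 205 205 203 209 211 214 199 210 214 217 218 218 222 224 227 230 234 235 237 236 236 232 231 232]
 [235 235 234 234 232 232 231 232 234 230 221 215 208 211 213 212 213 216 217 219 219 221 223 228 231 235 236 237 236 235 234 231 233 233]
 [234 234 235 232 233 230 231 233 232 232 233 232 229 225 223 221 221 220 223 226 230 228 232 232 233 234 236 235 237 238 233 234 231 231]]
```

The dowel tip shows through the hole at about (255,147) against (255.7,148.2) if aligned, so it is about 0.5 mm off in x. I'll correct that and lower gently.

Emit:
{"fn": "move_arm", "kwargs": {"targets": "-1 0.05 -0.02 0.2 0 0 0; -1 0 0 0.3 0 0 0; -1 0 0 0.3 0 0 0; -1 0 0 0.2 0 0 0; -1 0 0 0 0 0 0"}}

```text
clock: 18.27
eef_pos: [492.7, -240.7, 38.9]
tool_rot: [-3.141, 0.004, -0.061]
force: [0.4, -0.3, -2.8]
width: 48.0
gripper_force: 63.4
```

Emit:
{"fn": "move_arm", "kwargs": {"targets": "-1 0 0 0.2 0 0 0; -1 0 0 0.2 0 0 0; -1 0 0 0 0 0 0"}}

```text
clock: 18.52
eef_pos: [492.9, -240.9, 35.1]
tool_rot: [3.141, 0.003, -0.061]
force: [0.2, 0.5, -2.9]
width: 48.3
gripper_force: 63.4
```

Already 6 mm over the pins with no contact force. On down.

Emit:
{"fn": "move_arm", "kwargs": {"targets": "-1 0 0 0.2 0 0 0; -1 0 0 0.2 0 0 0; -1 0 0 0.1 0 0 0; -1 0 0 0 0 0 0; -1 0 0 0 0 0 0"}}

```text
clock: 18.93
eef_pos: [493.0, -241.0, 30.4]
tool_rot: [3.141, 0.003, -0.061]
force: [0.5, 0.5, -2.3]
width: 48.4
gripper_force: 63.4
```

Emit:
{"fn": "move_arm", "kwargs": {"targets": "-1 0 0 0.1 0 0 0; -1 0 0 0.1 0 0 0; -1 0 0 0 0 0 0; -1 0 0 0 0 0 0"}}

```text
clock: 19.27
eef_pos: [493.2, -241.1, 29.2]
tool_rot: [3.141, 0.002, -0.061]
force: [-0.8, 1.2, 6.3]
width: 48.0
gripper_force: 64.4
```

Contact at 29.2 mm, exactly the home height. Release, lift and retreat.

Emit:
{"fn": "move_arm", "kwargs": {"targets": "-1 0 0 0.1 0 0 0; 0.6 0 0 0 0 0 0; 0.6 0 0 0 0 0 0; 0.6 0 0 0 0 0 0; 0.6 0 0 0 0 0 0"}}

```text
clock: 19.68
eef_pos: [493.2, -241.0, 27.4]
tool_rot: [3.141, 0.002, -0.06]
force: [0.1, -0.1, 0.2]
width: 68.3
gripper_force: 0.0
```

Emit:
{"fn": "move_arm", "kwargs": {"targets": "0.6 0 0 -1 0 0 0; 0.6 0 0 -2 0 0 0; 0.6 0 0 -3 0 0 0; 0.6 0 0 -3 0 0 0; 0.6 -2 0 -2 0 0 0"}}

```text
clock: 20.1
eef_pos: [477.5, -240.7, 140.4]
tool_rot: [3.138, -0.003, -0.057]
force: [1.0, -0.6, 0.9]
width: 68.2
gripper_force: 0.0
```

Emit:
{"fn": "move_arm", "kwargs": {"targets": "0.6 -3 0 0 0 0 0; 0.6 -2 0 0 0 0 0; 0.6 0 0 0 0 0 0; 0.6 0 0 0 0 0 0; 0.6 0 0 0 0 0 0"}}

```text
clock: 20.52
eef_pos: [424.5, -236.9, 138.1]
tool_rot: [3.141, 0.001, -0.06]
force: [0.2, -0.3, -0.6]
width: 68.5
gripper_force: 0.0
```

```bash
python3 - <<'E'
from h import *
import pickle
s=read_state();print(s["clock"],s["eef_pos"],s["width"],s["force"])
w=grab("wrist"); pickle.dump(w,open("i6.pkl","wb"))
d=np.array([.9982,-.06,0]); seat=np.array([492.8,-241.5,43])
for k in(-38,50,75): print(k,proj(w,seat+k*d).round(1))
plate(w,(190,0,350,330),165,43)
# yoke bar: black sleeve; predicted open vs down
H=seat+95*d; H[2]=66
for th in(1.95,0): print(th,proj(w,H-120*np.cos(th)*d+[0,0,120*np.sin(th)]).round(1))
i=grab("scene"); 
for th in(1.95,0):
  q=proj(i,H-120*np.cos(th)*d+[0,0,120*np.sin(th)]).round().astype(int); print(q,i["color"][q[1]-2:q[1]+3,q[0]-2:q[0]+3].mean((0,1)))
E
```

```text
20.5167 [ 424.45913403 -236.88976228  138.12565526] 68.45156345456172 [ 0.20870111 -0.32530072 -0.55322293]
-38 [255.2 157.3]
50 [255.   34.6]
75 [254.9  -5.6]
L yaw -0.0757 y at x=550: -221.9
R yaw -0.0481 y at x=550: -271.0
mid yaw -0.062 y at x=550: -246.5
x range 411.5 561.8
hole px 256.5 191.5 47.0 3.0 at [ 426.6 -238.5   43. ]
hole px 256.5 157.5 13.0 13.0 at [ 454.7 -240.2   43. ]
hole px 256.8 35.2 17.0 14.8 at [ 542.2 -245.7   43. ]
hole px 257.0 8.5 5.0 56.0 at [ 559.  -246.9   43. ]
1.95 [ 251.5 -608.9]
0 [255.1 144.7]
[187 213] [43.44 43.68 44.4 ]
[173 205] [163.68 171.04 169.  ]
```

The plate is flat and home: hole pixels are within about 1.8 px of prediction and the spacing is 87.7 mm at home height. The yoke bar is at its open position. Handing in.

```bash
python3 -c "
from cell import order
print(order.finish_job())"
```

```text
the job is handed in; nothing more can be done
None
```

The job is handed in at about 20.6 s: the yoke stands open, plate_2 (second hole at +50 mm) is home on both dowels, and plate_1 lies flat on the bench; the pot, oilstone and mallet were not approached, though I took no final picture of them.

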